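Find and press the tea chest's concealed catch

ROBOT

A 7-joint arm with a two-finger parallel gripper is mounted at the origin on a cart in front of the work surface, level with it; the furniture and walls round the work are solid. World frame = base frame: x ahead of the robot, y to its left, z up, the work surface at z = 0. Lengths are in m, angles in rad, forces in N, time in s.
With the tool pointing down it reaches from about 0.425 to 0.875 m from the base axis. Payload 9.9 kg.
Tool frame: the origin (TCP) lies on the centre line of the jaws, within the pads' length; the fingertips stand ahead of it and the grasp point (between the pads) lies 8 mm behind it (arm.nose_length is the z of the fingertips in the tool frame, in m); z points along the fingers, y is the line along which they close (so a half turn about z gives the same grasp; the last joint's range is limited). The gripper opens to 85 mm and grips with 20 to 120 N. Pads are 22 mm wide; open, the fingers measure 114 mm over their backs; the gripper's body (76 mm by 85 mm) begins 54 mm behind the grasp point. The pads swing forward as they close: fully open they stand 13 mm farther back than shut.
Start: joints at [-1.405, 0.576, 0.025, 1.437, -0.015, 1.129, -0.057], TCP at [0.167, 0.654, 0.242] pointing down, gripper open.
Joint ranges: [-2.76, 2.76], [-0.34, 2.15], [-1.52, 1.57], [0.19, 2.46], [-1.09, 4.23], [0.17, 1.99], [-2.82, 2.82]. Speed limits (rad/s): [2.22, 2.22, 3.01, 3.01, 3.14, 3.14, 3.14].

INTERFACE

Orientations are given as a unit quaternion [w, x, y, z].
In Python, from workcell import arm, optics gives the robot as it stands. The module is installed in compiled form; this text tells all that it offers.
- The arm moves only by the tool play_rows, never from a script. Its arguments are lists of equal length, an entry for each row: "turn": the turn, a rotation vector about the tool's x, y, z scaled (see below), a list of three; "offset": the shift along the tool's x, y, z scaled (see below), a list of three; "hand": the gripper command: -1 is fully open, 1 is shut, values between are in proportion. A call has 1 to 8 rows; each row shifts and turns the commanded pose from where the row before left it, along the tool's axes as they then stand; what a row does not reach is not made up. The controller multiplies each number of a shift by 0.04 m and each number of a turn by 5 degrees. A row lasts 1/10 s, in which the tool goes at most 50 mm and 8.59 degrees, less where a joint would pass 70% of its speed; a pose out of reach is approached as far as the arm can. A call with a number of a shift or a turn outside -1 to 1 is refused whole. A call with a gripper value outside its range is refused whole. The fingers move at their own pace and stop on an object; "force" is the grip in N (left out, the last holds). Time passes only in rows, so rows that do not move let the fingers close. It gives the time, the measured TCP pose, the force, the opening and the grip force at its end, in the units of the state.
- arm.sense(): the state, without advancing time (a new reading comes with each control period).
- optics.grab_frame(name): name is "scene" or "top"; returns a dict with "image" (480x640x3 uint8, blue, green, red), "fx", "fy", "cx", "cy" (pixels), "distortion" ([k1, k2, p1, p2, k3] as OpenCV has them; the pictures are not rectified), "view" (4x4, takes a point from world to camera coordinates). Camera axes: x right, y down, z forward; pixel columns grow to the right and rows downward; lengths in m; the calibration is good to about 2 mm. A picture is of the moment at which its call begins. There is no depth.
- arm.job_done(): hands the job in; it is judged then, once.
The state is a dict: "clock": time; "joints": joint angles; "qvel": joint speeds; "joint_torque": joint torques, N m; "eef_pos": TCP position; "tcp_rot": TCP orientation; "ft_force": force on the tool from outside, world axes, zero at the start; "wrist_torque": the same for the moment, N m; "gripper_width": finger opening in m; "grasp_force": force on a finger pad.
Only numpy, scipy, OpenCV 4.12 (cv2) and the standard library are available. Lean on these libraries where they do the work, as an engineer would, in place of code of your own. Each camera call takes 0.05 s, during which the arm holds its last target. There are 200 camera calls.

TASK

One of the five wooden tiles in the top of the tea chest lies slightly lower than the others and is a hidden push catch. Feel along the row for it with the fingertips and press it down until the drawer springs out, then let the catch come up again and leave the drawer standing fully out. Do not grasp or lift anything, and leave the jars, bowl, bottle and grinder where they stand.

Things in the scene. Friction and masses are not known exactly. Their poses are not given: they have to be found in the camera images.
- tea_chest: Low wooden tea chest fixed to the worktop, 200 mm deep (its x), 300 mm wide (its y), 85 mm high with a flat top. Origin at the centre of its underside, z up; its plain front, which is the front of a drawer, faces its own -x, towards the robot. Five alike square wooden tiles are let into its top in a row parallel to its y axis
- tile_row (a point): Centre of the tile row, on the chest's top, 25 mm in front (-x) of its middle; axes as the chest's. Tiles are 50 mm wide, centred at y = -112, -56, 0, 56, 112 mm, in openings 54 mm (x) by 52 mm (y). Four are solid and flush with the top. One, a different one each time, lies 3 mm lower: the concealed catch. It goes straight down wherever on it one presses
- catch (a joint): how far the catch tile is pressed down, in m: 0 up, 0.007 at the bottom stop. A spring pushes it back: about 2 N to start it, 5 N at the bottom. It lets the drawer go after about 5 mm
- drawer (a joint): how far the chest's drawer is out, in m: 0 shut and latched, 0.06 fully out. Once the catch lets go a spring pushes it out by itself, towards the chest's -x, in about one second; its front is 276 mm wide and spans z = 12 to 71 mm
- salt_bowl: Bystander, loose: wide pale bowl of salt, 110 mm across and 51 mm high, standing behind the chest. Origin at the centre of its underside
- jar_oats: Bystander, loose: low clip-top glass jar with a red seal, 94 x 90 x 69 mm, behind the chest. Origin at the centre of its underside
- jar_cashew: Bystander, loose: round clip-top glass jar of nuts, 114 x 113 x 99 mm, behind the chest. Origin at the centre of its underside
- grinder: Bystander, loose: pepper grinder with black cap, 43 mm across and 112 mm high, to the left of the chest. Origin at the centre of its underside
- oil_bottle: Bystander, loose: slim clear bottle with black cap, 42 x 42 x 170 mm, to the right of the chest. Origin at the centre of its underside

How it is judged:
On the way:
1. the catch tile is pressed down by more than 4 mm (value of joint catch above 0.004 m), for 0.04 s.
At the end, for the whole second after the job is handed in: the drawer stands at least 50 mm out and at rest, and the catch tile is up again (within 1.5 mm) (value of joint drawer between 0.05 and 0.065 m and velocity of joint drawer between -0.01 and 0.01 m/s and value of joint catch below 0.0015 m); the robot touches nothing.
It fails at once if the salt bowl is moved by more than 25 mm, lifted by more than 10 mm, or taken or pushed by the fingers with over 5 N (distance of salt_bowl from where it was at the start of the episode above 0.025 m or height (world z) of salt_bowl above 0.01 m or contact force between the fingers and salt_bowl above 5 N).
It fails at once if the jar oats is moved by more than 25 mm, lifted by more than 10 mm, or taken or pushed by the fingers with over 5 N (distance of jar_oats from where it was at the start of the episode above 0.025 m or height (world z) of jar_oats above 0.01 m or contact force between the fingers and jar_oats above 5 N).
It fails at once if the jar cashew is moved by more than 25 mm, lifted by more than 10 mm, or taken or pushed by the fingers with over 5 N (distance of jar_cashew from where it was at the start of the episode above 0.025 m or height (world z) of jar_cashew above 0.01 m or contact force between the fingers and jar_cashew above 5 N).
It fails at once if the grinder is moved by more than 25 mm, lifted by more than 10 mm, or taken or pushed by the fingers with over 5 N (distance of grinder from where it was at the start of the episode above 0.025 m or height (world z) of grinder above 0.01 m or contact force between the fingers and grinder above 5 N).
It fails at once if the oil bottle is moved by more than 25 mm, lifted by more than 10 mm, or taken or pushed by the fingers with over 5 N (distance of oil_bottle from where it was at the start of the episode above 0.025 m or height (world z) of oil_bottle above 0.01 m or contact force between the fingers and oil_bottle above 5 N).
It also fails if it takes over 42 s, if anything falls off the work surface, if the arm or the gripper's body presses on something with over 40 N, if the wrist force passes 120 N, or if a joint passes its speed limit or range.

## Working session

There is one attempt and no reset: what is moved stays moved. The work goes in short steps, Python scripts to look and compute and a tool call to move; the robot and the scene stay as the last step left them, time stands still between calls to the robot, and variables do not carry over. Pictures are saved under pics/ and viewed, at most 10 in all, crops included, and the job is handed in when it is done.

Besides the shell and the picture viewer there is one more tool, called after "Request:" as name(argument=value, ...), one argument or row to a line, values as JSON. play_rows: Moves the arm, as the interface text tells. Its arguments: {"type":"object","properties":{"turn":{"type":"array","items":{"type":"array","items":{"type":"number","minimum":-1,"maximum":1}}},"offset":{"type":"array","items":{"type":"array","items":{"type":"number","minimum":-1,"maximum":1}}},"hand":{"type":"array","items":{"type":"number"}},"force":{"type":"number"}},"required":["turn","offset","hand"]}

```bash
mkdir -p pics
python3 - <<'E'
from workcell import arm, optics
import cv2
for n in("scene","top"):
    f=optics.grab_frame(n); cv2.imwrite(f"pics/{n}0.png",f["image"]); print(n,f["fx"],f["fy"],f["cx"],f["cy"],f["distortion"],f["view"])
s=arm.sense(); print(s, arm.nose_length)
E
```

```text
scene 608.3602070788949 608.3602070788949 325.32478557959445 235.5852265345678 [-0.15477274  0.          0.          0.          0.        ] [[ 0.62341454 -0.78167263 -0.01849899 -0.3647186 ]
 [-0.43461819 -0.32676354 -0.83924527  0.31984872]
 [ 0.64997026  0.5312377  -0.54343829  0.88998381]
 [ 0.          0.          0.          1.        ]]
top 437.07797434095636 437.07797434095636 318.2796497573505 246.80034973919095 [-0.06115517  0.          0.          0.          0.        ] [[-0.02703733 -0.99932583  0.02483677  0.00174182]
 [-0.98779021  0.02289534 -0.15409836  0.58683715]
 [ 0.15342583 -0.02869993 -0.9877433   0.8613976 ]
 [ 0.          0.          0.          1.        ]]
{'clock': 0.1, 'joints': array([-1.40478955,  0.57643982,  0.02484816,  1.43782311, -0.01503708,
        1.12902696, -0.05649018]), 'qvel': array([-0.00042513, -0.00341983,  0.0004477 , -0.00091103, -0.00023265,
       -0.00127936,  0.00024895]), 'joint_torque': array([ 6.86151499e-03, -7.67302680e+01,  2.25801319e+00, -2.86599970e+01,
        1.58310751e-02,  8.75289232e-03, -6.66318286e-06]), 'eef_pos': array([0.1667544 , 0.65366589, 0.24153474]), 'tcp_rot': array([-7.22987632e-05,  1.24566056e-01,  9.92211029e-01, -7.53126764e-04]), 'ft_force': array([-0.68479013,  0.67297924, -0.90502575]), 'wrist_torque': array([ 0.03770333, -0.00140281,  0.00676037]), 'grasp_force': 0.0, 'gripper_width': 0.08534325083806066} 0.011
```

View pics/scene0.png

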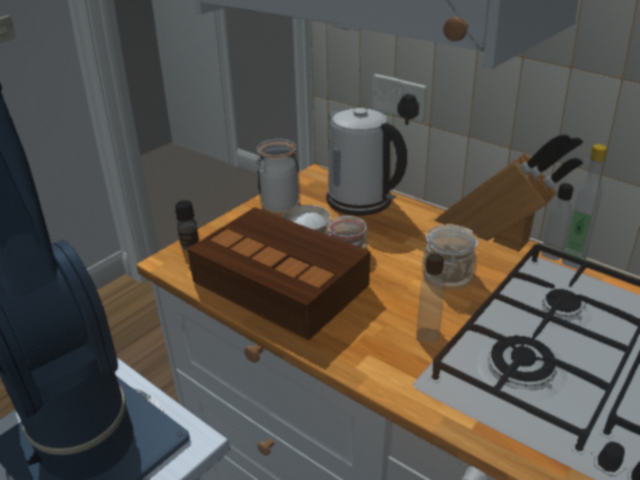

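View pics/top0.png

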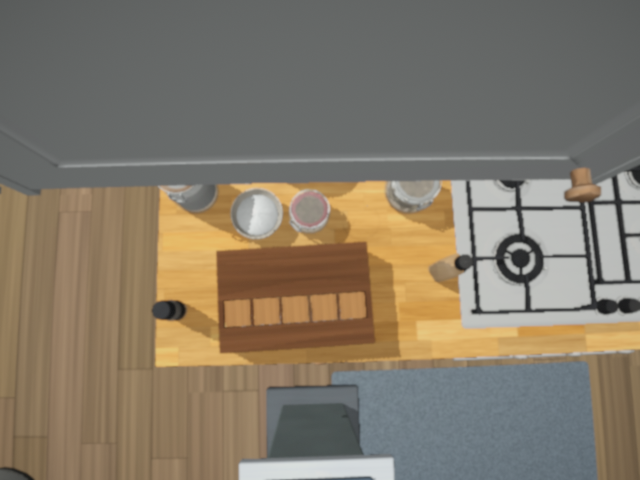

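The scene picture shows the chest with tiles running from (228,240) to (318,275). In the top picture the tiles run from (237,313) to (352,306), with the grinder at (168,310) and the bottle at (450,268). Next I'll measure the tiles and chest, and view enlarged crops.

```bash
cat > h.py <<'E'
import numpy as np, cv2
from workcell import arm, optics
def ray(f,uv,z):
    K=np.array([[f["fx"],0,f["cx"]],[0,f["fy"],f["cy"]],[0,0,1]])
    p=cv2.undistortPoints(np.float64(uv).reshape(-1,1,2),K,np.float64(f["distortion"])).reshape(-1,2)
    V=np.array(f["view"]);R=V[:3,:3];c=-R.T@V[:3,3]
    d=np.c_[p,np.ones(len(p))]@R
    return c+d*((z-c[2])/d[:,2])[:,None]
def tiles(f,lo,hi,roi):
    hsv=cv2.cvtColor(f["image"],cv2.COLOR_BGR2HSV)
    m=cv2.inRange(hsv,lo,hi);k=np.zeros_like(m);x0,y0,x1,y1=roi;k[y0:y1,x0:x1]=m[y0:y1,x0:x1]
    n,l,s,c=cv2.connectedComponentsWithStats(k)
    return [(c[i],s[i,4]) for i in np.argsort(c[:,0]) if i and s[i,4]>60]
E
python3 - <<'E'
from h import *
fs={n:optics.grab_frame(n) for n in("scene","top")}
for n,roi in(("top",(222,285,368,330)),("scene",(205,222,340,292))):
    f=fs[n];v=cv2.cvtColor(f["image"],cv2.COLOR_BGR2HSV)[...,2]
    x0,y0,x1,y1=roi;t,_=cv2.threshold(v[y0:y1,x0:x1].copy(),0,255,cv2.THRESH_OTSU)
    T=tiles(f,(0,0,int(t)),(180,255,255),roi);uv=[a for a,_ in T]
    print(n,t,[(a.round(1),b) for a,b in T]);P=ray(f,uv,.085);print(P.round(4))
    if len(P)>1: print(np.linalg.norm(np.diff(P,axis=0),axis=1))
    V=np.array(f["view"]);print("cam",-V[:3,:3].T@V[:3,3])
a=cv2.resize(fs["top"]["image"][285:330,222:368],None,fx=5,fy=5,interpolation=cv2.INTER_CUBIC)
b=cv2.resize(fs["scene"]["image"][222:292,205:340],(730,360),interpolation=cv2.INTER_CUBIC)
cv2.imwrite("pics/crop.png",cv2.convertScaleAbs(np.vstack([a,b]),alpha=1.4))
E
```

```text
top 151.0 [(array([237. , 312.8]), np.int32(647)), (array([266. , 310.9]), np.int32(659)), (array([294.9, 309. ]), np.int32(666)), (array([323.5, 307. ]), np.int32(650)), (array([352. , 305.1]), np.int32(654))]
[[ 0.4549  0.1489  0.085 ]
 [ 0.4572  0.0928  0.085 ]
 [ 0.4595  0.0369  0.085 ]
 [ 0.462  -0.0188  0.085 ]
 [ 0.464  -0.0744  0.085 ]]
[0.05619768 0.05591598 0.05577903 0.05565427]
cam [0.44755844 0.01302686 0.94122709]
scene 98.0 [(array([213.7, 227. ]), np.int32(218)), (array([226.6, 237.7]), np.int32(323)), (array([247.2, 246.6]), np.int32(341)), (array([268.8, 256. ]), np.int32(371)), (array([291.6, 266.9]), np.int32(364)), (array([315.6, 276. ]), np.int32(426)), (array([321.5, 225.7]), np.int32(321))]
[[ 0.4644  0.1968  0.085 ]
 [ 0.4524  0.1455  0.085 ]
 [ 0.4548  0.0896  0.085 ]
 [ 0.4569  0.0338  0.085 ]
 [ 0.4567 -0.0245  0.085 ]
 [ 0.4617 -0.0779  0.085 ]
 [ 0.602   0.0216  0.085 ]]
[0.05266778 0.05597827 0.05587619 0.05824904 0.05361569 0.1719475 ]
cam [-0.21208006 -0.65336859  0.74533588]
```

View pics/crop.png

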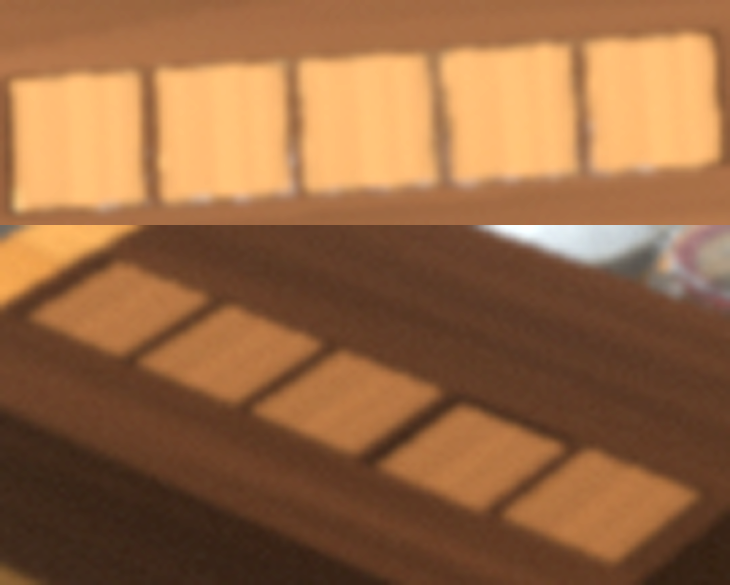

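The fourth tile from the left (chest y = -56 mm) has darker gaps on its right-hand views. In the scene view it is also offset 2–3 mm towards the camera, so it lies low. I'll confirm by feel. First step: shut the gripper and align it with the chest (yaw about +2.3°).

Request:
play_rows(
  turn=[
    [0,0,-0.83],
    [0,0,-0.83],
    [0,0,-0.83],
    [0,0,-0.83],
    [0,0,0],
    [0,0,0],
  ],
  offset=[
    [0,0,0],
    [0,0,0],
    [0,0,0],
    [0,0,0],
    [-0.8,0,0],
    [-0.8,0,0],
  ],
  hand=[1,1,1,1,1,1],
  force=20,
)

```text
clock: 0.8
eef_pos: [0.2303, 0.6569, 0.2422]
tcp_rot: [-0.0, -0.021, 1.0, -0.0]
ft_force: [0.6, 0.1, 0.6]
gripper_width: 0.0002
grasp_force: 0.0
```

Request:
play_rows(
  turn=[
    [0,0,0],
    [0,0,0],
    [0,0,0],
    [0,0,0],
    [0,0,0],
    [0,0,0],
    [0,0,0],
    [0,0,0],
  ],
  offset=[
    [-0.8,-0.8,0],
    [-0.8,-0.8,0],
    [-0.8,-0.8,0],
    [-0.8,-0.8,0],
    [-0.4,-0.9,0],
    [-0.4,-0.9,0],
    [-0.4,-0.9,0],
    [-0.4,-0.9,0],
  ],
  hand=[1,1,1,1,1,1,1,1],
)

```text
clock: 1.6
eef_pos: [0.4341, 0.3909, 0.2422]
tcp_rot: [-0.0, -0.02, 1.0, -0.0]
ft_force: [0.8, -0.2, 0.1]
gripper_width: 0.0002
grasp_force: 0.0
```

Request:
play_rows(
  turn=[
    [0,0,0],
    [0,0,0],
    [0,0,0],
    [0,0,0],
    [0,0,0],
    [0,0,0],
    [0,0,0],
    [0,0,0],
  ],
  offset=[
    [0,-0.9,0],
    [0,-0.9,0],
    [0,-0.9,0],
    [0,-0.9,0],
    [0,-0.9,0],
    [0,-0.9,0],
    [0,-0.9,0],
    [0,-0.9,0],
  ],
  hand=[1,1,1,1,1,1,1,1],
)

```text
clock: 2.4
eef_pos: [0.4448, 0.1033, 0.2424]
tcp_rot: [0.0, -0.02, 1.0, 0.0]
ft_force: [1.3, 0.3, 0.3]
gripper_width: 0.0001
grasp_force: 0.0
```

Request:
play_rows(
  turn=[
    [0,0,0],
    [0,0,0],
    [0,0,0],
    [0,0,0],
    [0,0,0],
    [0,0,0],
    [0,0,0],
    [0,0,0],
  ],
  offset=[
    [-0.07,-0.77,0],
    [-0.07,-0.77,0],
    [-0.07,-0.77,0],
    [-0.07,-0.77,0],
    [0,0,0.8],
    [0,0,0.8],
    [0,0,0.8],
    [0,0,0.8],
  ],
  hand=[1,1,1,1,1,1,1,1],
)

```text
clock: 3.2
eef_pos: [0.4612, -0.018, 0.1134]
tcp_rot: [0.0, -0.02, 1.0, 0.0]
ft_force: [0.3, 0.1, -0.4]
gripper_width: -0.0002
grasp_force: 0.0
```

Run:
```python
from h import *
s=arm.sense();print(s["eef_pos"],s["ft_force"])
a=optics.grab_frame("top")["image"][230:370,200:390];b=optics.grab_frame("scene")["image"][190:330,170:360]
cv2.imwrite("pics/near.png",cv2.resize(np.hstack([a,b]),None,fx=2,fy=2,interpolation=cv2.INTER_CUBIC))
```

```text
[ 0.46120672 -0.01804173  0.11335246] [ 0.26400642  0.09784309 -0.4181265 ]
```

View pics/near.png

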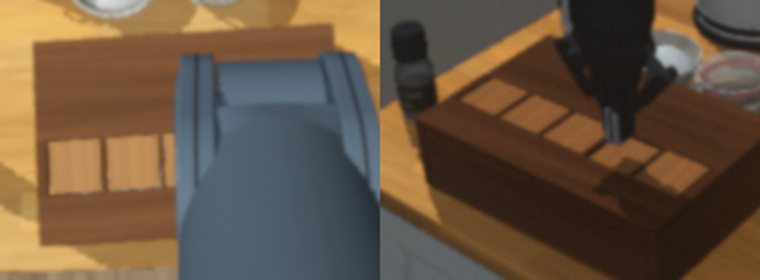

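The scene half shows the shut fingertips just above the fourth tile, at about (612,140) in the crop. I'll go down and feel in small steps.

Request:
play_rows(
  turn=[
    [0,0,0],
    [0,0,0],
    [0,0,0],
    [0,0,0],
    [0,0,0],
  ],
  offset=[
    [0,0,0.2],
    [0,0,0.15],
    [0,0,0.05],
    [0,0,0.05],
    [0,0,0],
  ],
  hand=[1,1,1,1,1],
)

```text
clock: 3.8
eef_pos: [0.4613, -0.0179, 0.0966]
tcp_rot: [0.0, -0.02, 1.0, 0.0]
ft_force: [0.3, 0.7, -1.1]
gripper_width: -0.0003
grasp_force: 0.0
```

Request:
play_rows(
  turn=[
    [0,0,0],
    [0,0,0],
  ],
  offset=[
    [0,0,0.05],
    [0,0,0],
  ],
  hand=[1,1],
)

```text
clock: 4.0
eef_pos: [0.4612, -0.0179, 0.0944]
tcp_rot: [0.0, -0.02, 1.0, -0.0]
ft_force: [0.5, 0.4, 0.1]
gripper_width: -0.0002
grasp_force: 0.0
```

Request:
play_rows(
  turn=[
    [0,0,0],
    [0,0,0],
  ],
  offset=[
    [0,0,0.05],
    [0,0,0],
  ],
  hand=[1,1],
)

```text
clock: 4.2
eef_pos: [0.4613, -0.0179, 0.0923]
tcp_rot: [0.0, -0.02, 1.0, 0.0]
ft_force: [-0.2, -0.5, 0.7]
gripper_width: -0.0003
grasp_force: 0.3
```

The tips passed below z = 0.085 with no resistance, so this is the low tile. I'll press on.

Request:
play_rows(
  turn=[
    [0,0,0],
    [0,0,0],
    [0,0,0],
  ],
  offset=[
    [0,0,0.05],
    [0,0,0.05],
    [0,0,0],
  ],
  hand=[1,1,1],
)

```text
clock: 4.5
eef_pos: [0.4614, -0.0179, 0.0882]
tcp_rot: [0.0, -0.02, 1.0, -0.0]
ft_force: [0.5, 0.0, 4.3]
gripper_width: 0.0
grasp_force: 1.9
```

Request:
play_rows(
  turn=[
    [0,0,0],
    [0,0,0],
  ],
  offset=[
    [0,0,0.04],
    [0,0,0],
  ],
  hand=[1,1],
)

```text
clock: 4.7
eef_pos: [0.4614, -0.0179, 0.0867]
tcp_rot: [0.0, -0.02, 1.0, -0.0]
ft_force: [0.8, -0.1, 4.7]
gripper_width: 0.0001
grasp_force: 2.2
```

Request:
play_rows(
  turn=[
    [0,0,0],
    [0,0,0],
    [0,0,0],
    [0,0,0],
    [0,0,0],
  ],
  offset=[
    [0,0,0.03],
    [0,0,0],
    [0,0,0],
    [0,0,0],
    [0,0,0],
  ],
  hand=[1,1,1,1,1],
)

```text
clock: 5.2
eef_pos: [0.4614, -0.0179, 0.086]
tcp_rot: [0.0, -0.02, 1.0, 0.0]
ft_force: [-0.7, 0.2, 13.2]
gripper_width: 0.0001
grasp_force: 6.2
```

Request:
play_rows(
  turn=[
    [0,0,0],
    [0,0,0],
    [0,0,0],
    [0,0,0],
    [0,0,0],
    [0,0,0],
    [0,0,0],
    [0,0,0],
  ],
  offset=[
    [0,0,0],
    [0,0,0],
    [0,0,0],
    [0,0,0],
    [0,0,-0.2],
    [0,0,-0.6],
    [0,0,-0.8],
    [0,0,-0.8],
  ],
  hand=[1,1,1,1,1,1,1,1],
)

```text
clock: 6.0
eef_pos: [0.4602, -0.018, 0.1822]
tcp_rot: [-0.001, -0.02, 1.0, -0.0]
ft_force: [0.5, 0.8, -0.2]
gripper_width: 0.0
grasp_force: 0.0
```

Request:
play_rows(
  turn=[
    [0,0,0],
    [0,0,0],
    [0,0,0],
    [0,0,0],
    [0,0,0],
    [0,0,0],
    [0,0,0],
    [0,0,0],
  ],
  offset=[
    [0,0,-0.5],
    [0,0,0],
    [0,0,0],
    [0,0,0],
    [0,0,0],
    [0,0,0],
    [0,0,0],
    [0,0,0],
  ],
  hand=[1,1,1,1,1,1,1,1],
)

```text
clock: 6.8
eef_pos: [0.461, -0.0179, 0.2012]
tcp_rot: [-0.0, -0.02, 1.0, -0.0]
ft_force: [0.7, 0.3, 0.2]
gripper_width: 0.0001
grasp_force: 0.0
```

Run:
```python
from h import *
print(arm.sense()["ft_force"])
a=optics.grab_frame("top")["image"][230:390,200:390];b=optics.grab_frame("scene")["image"][190:350,170:360]
cv2.imwrite("pics/after.png",cv2.resize(np.hstack([a,b]),None,fx=2,fy=2,interpolation=cv2.INTER_CUBIC))
```

```text
[0.71676867 0.29628176 0.23596471]
```

View pics/after.png

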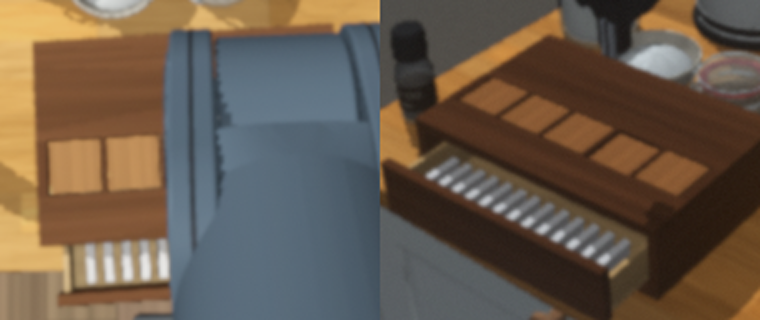

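The drawer is open: its front is at about row 298 in the top half of the picture, and all the tiles are up again. I'll check how far out it stands before handing in.

Run:
```python
from h import *
f=optics.grab_frame("top")
v=cv2.cvtColor(f["image"],cv2.COLOR_BGR2GRAY)[:,236:276].mean(1)
print(v[340:392].round())
for r in(375,377,379,381): print(r,ray(f,[(255,r)],.071)[0].round(4))
# chest front expected at 75 mm ahead of tile row
print("closed front x about",.457-.075)
```

```text
[ 98.  98.  97.  95.  95.  94.  94.  94.  94.  96. 108. 126. 142. 151.
 155. 156. 158. 163. 170. 176. 179. 180. 180. 180. 180. 180. 181. 181.
 180. 174. 160. 136. 106.  78.  65.  71.  84.  93.  96.  97. 100. 108.
 120. 130. 133. 133. 128. 123. 121. 121. 122. 125.]
375 [0.3348 0.1169 0.071 ]
377 [0.3311 0.1169 0.071 ]
379 [0.3273 0.1169 0.071 ]
381 [0.3235 0.117  0.071 ]
closed front x about 0.382
```

Request:
play_rows(
  turn=[
    [0,0,0],
    [0,0,0],
    [0,0,0],
    [0,0,0],
  ],
  offset=[
    [0,0,0],
    [0,0,0],
    [0,0,0],
    [0,0,0],
  ],
  hand=[1,1,1,1],
)

```text
clock: 7.35
eef_pos: [0.4611, -0.0179, 0.2015]
tcp_rot: [0.0, -0.02, 1.0, -0.0]
ft_force: [-0.3, 0.2, 1.0]
gripper_width: 0.0002
grasp_force: 0.0
```

The drawer's front edge is at row 381–382, x ≈ 0.322, which is about 60 mm out. Handing in.

```bash
python3 -c "
from workcell import arm
print(arm.job_done())"
```

```text
the job is handed in; nothing more can be done
None
```

The catch was the fourth tile from the left: I pressed it to its stop, the drawer sprang out to about 60 mm, the tile came back up, the arm stands clear, and the job is handed in (no verdict was returned).

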